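# Index the component carousel by one notch

### The arm

A 7-joint arm with a two-finger parallel gripper is mounted at the origin on the work surface. World frame = base frame: x ahead of the robot, y to its left, z up, the work surface at z = 0. Lengths are in mm, angles in degrees, forces in N, time in s.
With the tool pointing down it reaches from about 400 to 900 mm from the base axis. Payload 5.5 kg.
Tool frame: the origin (TCP) lies at the very end of the fingers, on their centre line; the grasp point (between the pads) lies 19 mm behind it (env.hold_point_z is the distance from the TCP to the grasp point, in mm); z points along the fingers, y is the direction in which the jaws open and shut (so a half turn about z gives the same grasp; the last joint's range is limited). The gripper opens to 92 mm and grips with 3 to 60 N. Pads are 19 mm wide; open, the fingers measure 130 mm over their backs; the gripper's body (75 mm by 190 mm) begins 47 mm behind the grasp point.
Start: joints at [89.966, 28.699, -24.465, 88.831, 12.651, 65.22, -12.049], TCP at [169.522, -627.505, 226.729] pointing down, gripper open.
Joint ranges: [-164.97, 164.97], [-17.58, 116.51], [-87.97, 89.64], [11.32, 138.91], [-80.73, 260.73], [10.89, 115.49], [-147.41, 147.41]. Speed limits (degrees/s): [147.25, 147.25, 180, 180, 180, 180, 180].

### API

Orientations are given as a 3x3 rotation matrix whose columns are the frame's x, y, z axes.
In Python, from station import observe, cams, env, spot_in gives the robot as it stands.
- The arm moves only by the tool drive_tool, never from a script. Its argument "plan" is a list of rows, each a list of 3 entries, a list of its own where there are three numbers: the shift along the tool's x, y, z each as a share of 0.02 m, from -1 to 1, then the turn about the tool's z as a share of 6 degrees, from -1 to 1, then the gripper's target within -1 to 1 (shut at 1, half-way at 0, fully open at -1). In form: [[[tx, ty, tz], twist, claw], ...]. A call has 1 to 20 rows; each row shifts and turns the commanded pose from where the row before left it, along the tool's axes as they then stand; what a row does not reach is not made up. A row lasts 1/12 s, in which the tool goes at most 41.7 mm and 7.16 degrees, less where a joint would pass 70% of its speed; a pose out of reach is approached as far as the arm can. A call with a number of a shift or a turn outside -1 to 1 is refused whole. A call with a gripper value outside its range is refused whole. The fingers move at their own pace and stop on an object; the grip force is fixed at half the most. Time passes only in rows, so rows that do not move let the fingers close. It gives the time, the measured TCP pose, the force and the opening at its end, in the units of the state.
- observe(): the state, without advancing time (a new reading comes with each control period).
- cams.capture(name): name is "side" or "top"; returns (picture, depth): 480x640x3 uint8, blue, green, red; 480x640 float32, mm along the optical axis (not along the pixel's ray), 0 where there is no reading.
- cams.get_calibration(name): a dict with "fx", "fy", "cx", "cy" (pixels), "camera_from_world" (4x4, takes a point from world to camera coordinates). Camera axes: x right, y up, looking along -z (the intrinsics and any distortion apply to the point x, -y, -z); pixel columns grow to the right and rows downward; lengths in mm; the calibration is good to about 2 mm. A picture is of the moment at which its call begins. get_calibration takes no time and is no camera call.
- env.finish_job(): hands the job in, once; it reports no verdict.
Trained networks look in the newest picture that a camera, given by its name, has taken for a name from the list of things; names that differ only in an ending like _2 or _b are one class to them, and where a whole thing is asked for, a point or a joint stands for the part that bears it (a point fixed in the world has none). Each returns a list of dicts, best first, with "conf" (0 to 1); they miss things now and then, are a little off and sometimes report something else, mostly with a low value. They report only what shows in the picture. A call takes as long as a camera call. They do not tell look-alikes from the thing itself.
- spot_in(name, camera): "point" ([row, column] in pixels, amid what is visible of it).
The state is a dict: "time": time; "qpos": joint angles; "joint_vel": joint speeds; "effort": joint torques, N m; "tcp_pos": TCP position; "orientation": TCP orientation; "force": force on the tool from outside, world axes, zero at the start; "torque": the same for the moment, N m; "grip_width": opening from 0.0 (shut) to 1.0 (fully open).
Only numpy, scipy, OpenCV 4.12 (cv2) and the standard library are available. Lean on these libraries where they do the work, as an engineer would, in place of code of your own. Each camera call takes 0.05 s, during which the arm holds its last target. There are 200 camera calls.

### The job

With the fingertips, press down the plunger (the flat round cap at the end of the carousel's arm) and, pressing it, turn the dial anticlockwise (seen from above) to the next notch and no farther; then let the plunger spring fully up into that notch so that the dial is locked, and take the hand away. Lift nothing: the pots must ride along standing in their nests, and the things on the bench around it stay where they are.

Things in the scene. Friction and masses are not known exactly. Their poses are not given: they have to be found in the camera images.
- cap_top (a point): Centre of the top face of the plunger's cap: a flat round black plastic cap, 36 mm in diameter and 8 mm thick, at the end of the dial's single arm, 140 mm from the dial's axis; its top is 91 mm above the bench when the plunger is up. The point moves with the plunger and the dial.
- plunger (a joint): How far the plunger is pressed straight down, m: 0 up, 0.011 at its end stop. It is sprung up: 2.5 N to start it, 6 N at the stop. At its lower end an upright locking pin stands in a notch of the fixed ring and blocks the dial both ways; beyond 0.007 the pin is below the ring and the dial is free. Between notches a released plunger is held at about 0.007 by the underside of the ring, and when the pin meets a notch the spring pushes it up to 0 again.
- dial (a joint): Turn of the dial about its upright axis, rad, growing anticlockwise seen from above: 0 at the start with the pin in a notch; the next notch anticlockwise is at 1.047 (60 degrees). The pin has about 0.013 rad of play either way in a notch. Turning the free dial takes about 0.06 N m (under 1 N at the cap, about 2 N with the pin rubbing under the ring); friction under a fingertip that presses the cap is enough to carry it round.
- dial_centre (a point): Point on the dial's axis in the top face of the dial, 62 mm above the bench; x axis along the arm towards the plunger, z up. The dial is a round aluminium plate 188 mm in diameter with a 32 mm hub 14 mm high, and five round nests; its arm is 34 mm wide and ends 154 mm from the axis.
- index_base: Fixed base bolted to the bench: grey foot and pedestal with a steel ring 250 mm in diameter, 36 to 48 mm above the bench, under the dial. Six notches 14 mm wide are cut in its rim every 60 degrees. Origin on the dial's axis at bench height; x axis points to the notch in which the pin stands at the start, z up.
- jar_a_mid (a point): Centre, half-way up, of a loose amber glass jar with an aluminium lid, 43 mm in diameter and 40 mm high, standing in a nest on the dial; z up its axis.
- nest1 (a point): Centre of the floor of that nest (on the dial, 60 mm from its axis): a grey plastic ring 54 mm outside, 48 mm inside, 7 mm high.
- jar_b_mid (a point): Centre, half-way up, of a loose aluminium tin, 43 mm in diameter and 28 mm high, standing in a nest on the dial; z up its axis.
- nest2 (a point): Centre of the floor of that nest (on the dial, 60 mm from its axis): a grey plastic ring 54 mm outside, 48 mm inside, 7 mm high.
- jar_c_mid (a point): Centre, half-way up, of a loose white plastic pot, 43 mm in diameter and 34 mm high, standing in a nest on the dial; z up its axis.
- nest4 (a point): Centre of the floor of that nest (on the dial, 60 mm from its axis): a grey plastic ring 54 mm outside, 48 mm inside, 7 mm high.
- bottle_mid (a point): Centre of a loose amber bottle with a brass cap standing on the bench near the base, 52 mm in diameter and 120 mm high.
- spool_mid (a point): Centre of a loose grey solder spool standing on end on the bench near the base, 54 mm in diameter and 40 mm high.
- driver_mid (a point): Middle of a loose screwdriver lying on the bench to the robot's right of the base, about 170 mm long; x axis along it.
Things that resemble listed ones, but are neither listed nor needed, are in the scene too. What is shaped like the part that bears jar_a_mid but yellow is not meant.

How it is judged (in metres and radians):
On the way, in this order (a step that is already met when the one before it is completed fails the run):
1. the plunger is pressed in clear of its notch with the dial still at it (value of joint plunger above 0.006 m and value of joint dial between -0.2 and 0.2 rad), for 0.05 s.
2. the dial is on its way to the next notch, the pin out of its notch (value of joint dial between 0.4 and 0.9 rad and value of joint plunger above 0.005 m), for 0.05 s.
At the end, for the whole second after the job is handed in: The dial rests within 0.05 rad of the next notch anticlockwise (1.047 rad), the plunger is up to within 2 mm, the three pots stand upright within 8 mm of the middle of their nests, and bottle, spool and screwdriver are within 30 mm of where they were (value of joint dial between 0.997 and 1.097 rad and value of joint plunger below 0.002 m and velocity of joint dial between -0.05 and 0.05 rad/s and horizontal distance between jar_a_mid and nest1 below 0.008 m and angle between each of jar_a_mid, jar_b_mid, jar_c_mid's own z axis and vertical below 0.15 rad and horizontal distance between jar_b_mid and nest2 below 0.008 m and horizontal distance between jar_c_mid and nest4 below 0.008 m and distance of each of bottle_mid, spool_mid, driver_mid from where it was at the start of the episode below 0.03 m); the robot touches nothing.
It fails at once if the dial is swung well past the next notch (over 1.35 rad) (value of joint dial above 1.35 rad).
It fails at once if the dial is turned clockwise (over 0.2 rad) (value of joint dial below -0.2 rad).
It fails at once if a pot is lifted or thrown from its nest (height (world z) of jar_a_mid above 0.097 m or height (world z) of jar_b_mid above 0.091 m or height (world z) of jar_c_mid above 0.094 m or horizontal distance between jar_a_mid and nest1 above 0.015 m or horizontal distance between jar_b_mid and nest2 above 0.015 m or horizontal distance between jar_c_mid and nest4 above 0.015 m).
It fails at once if the bottle, spool or screwdriver is lifted or pushed away (distance of any of bottle_mid, spool_mid, driver_mid from where it was at the start of the episode above 0.03 m).
It also fails if it takes over 38 s, if anything falls off the work surface, if the arm or the gripper's body presses on something with over 40 N, if the wrist force passes 120 N, or if a joint passes its speed limit or range.

## Working session

There is one attempt and no reset: what is moved stays moved. The work goes in short steps, Python scripts to look and compute and a tool call to move; the robot and the scene stay as the last step left them, time stands still between calls to the robot, and variables do not carry over. Pictures are saved under pics/ and viewed, about 8 in all and at most 12, crops included, and the job is handed in when it is done.

Besides the shell and the picture viewer there is one more tool, called after ">>>" in YAML: its name, and indented under it one key for each argument. drive_tool: Moves the arm, as the interface text tells. Its arguments: {"type":"object","properties":{"plan":{"type":"array"}},"required":["plan"]}

```bash
mkdir -p pics
cat > h.py <<'E'
import numpy as np, cv2
from station import observe, cams, env, spot_in
def world(cam,d,r,c):
    k=cams.get_calibration(cam); T=np.linalg.inv(np.array(k["camera_from_world"]))
    return (T@[ (c-k["cx"])/k["fx"]*d, -(r-k["cy"])/k["fy"]*d, -d,1])[:3]
def at_z(cam,r,c,z):
    a=world(cam,1,r,c); b=world(cam,1000,r,c); return a+(b-a)*(z-a[2])/(b[2]-a[2])
E
python3 - <<'E'
from h import *
for n in("top","side"):
    p,d=cams.capture(n); cv2.imwrite(f"pics/{n}0.png",p); np.save(f"{n}d.npy",d)
    k=cams.get_calibration(n); print({a:b for a,b in k.items() if a!="camera_from_world"})
    for t,z in(("cap_top",91),("dial_centre",76),("bottle_mid",60),("spool_mid",40),("driver_mid",10),("jar_a_mid",100)):
        for s in spot_in(t,n)[:3]:
            r,c=s["point"]; dd=d[int(r),int(c)]
            print(n,t,round(s["conf"],2),np.round([r,c]),world(n,dd,r,c).round() if dd else None,at_z(n,r,c,z).round())
s=observe();print(s["time"],s["tcp_pos"],s["orientation"],s["force"])
E
```

```text
{'fx': 575.3149689961085, 'fy': 575.3149689961085, 'cx': 323.73903806753634, 'cy': 247.787836414466}
top cap_top 0.75 [385. 306.] [352. -66.  91.] [352. -66.  91.]
top cap_top 0.44 [316. 273.] [469. -28.  69.] [466. -30.  91.]
top dial_centre 0.56 [316. 272.] [469. -27.  72.] [468. -27.  76.]
top bottle_mid 0.65 [205. 342.] [ 635. -168.   90.] [ 644. -170.   60.]
top spool_mid 0.94 [195. 247.] [693.  -7.  42.] [693.  -7.  40.]
top driver_mid 0.56 [308. 482.] [ 436. -383.   23.] [ 437. -386.   10.]
top jar_a_mid 0.88 [277. 284.] None [526. -55. 100.]
top jar_a_mid 0.81 [276. 381.] [ 514. -218.   43.] [ 504. -211.  100.]
top jar_a_mid 0.27 [275. 252.] [539.  -4.  90.] [537.  -5. 100.]
{'fx': 543.0603595649548, 'fy': 543.0603595649548, 'cx': 319.2121241853204, 'cy': 239.6871607426926}
side cap_top 0.88 [308. 407.] [349. -69.  88.] [348. -67.  91.]
side dial_centre 0.71 [306. 336.] [436.  -4.  95.] [446. -20.  76.]
side bottle_mid 0.91 [228. 294.] [ 630. -151.   69.] [ 638. -160.   60.]
side spool_mid 0.9 [278. 216.] [678.  14.  38.] [676.  15.  40.]
side spool_mid 0.57 [312. 405.] [347. -58.  91.] [ 367. -105.   40.]
side driver_mid 0.83 [228. 444.] [ 422. -379.   18.] [ 426. -389.   10.]
side jar_a_mid 0.8 [270. 309.] [516. -44.  99.] [515. -43. 100.]
side jar_a_mid 0.72 [247. 364.] [ 509. -210.   39.] [ 472. -145.  100.]
0.7 [ 169.52418081 -627.51983512  226.75945854] [[ 9.65399689e-01  2.60774691e-01  3.81346496e-05]
 [ 2.60774693e-01 -9.65399687e-01 -5.77046348e-05]
 [ 2.17672705e-05  6.56525880e-05 -9.99999998e-01]] [-0.15932791 -0.54845687 -0.71630066]
```

View pics/top0.png

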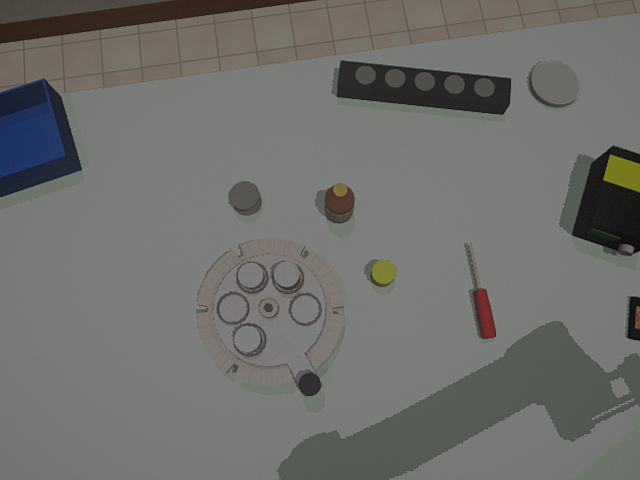

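View pics/side0.png

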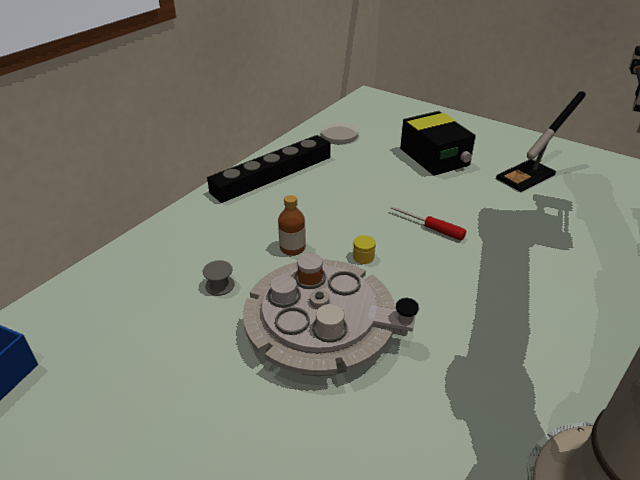

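The pictures show the cap at about (385,309) top and (308,407) side, the hub at about (308,268) top, and the yellow look-alike pot at (272,384) top. I'll get more exact centres from depth.

Run:
```python
from h import *
d=np.load("topd.npy"); k=cams.get_calibration("top")
R,C=np.mgrid[0:480,0:640]; T=np.linalg.inv(np.array(k["camera_from_world"]))
P=np.stack([(C-k["cx"])/k["fx"]*d,-(R-k["cy"])/k["fy"]*d,-d,np.ones_like(d)],-1)@T.T
P=P[...,:3]; ok=d>0
m=ok&(P[...,2]>86)&(P[...,2]<96)&(np.hypot(P[...,0]-350,P[...,1]+70)<30)
q=P[m][:,:2]; print("cap",m.sum(),q.mean(0),P[m].min(0),P[m].max(0)); cap=cv2.minEnclosingCircle(q.astype(np.float32));print(cap)
m=ok&(P[...,2]>44)&(P[...,2]<52)&(np.hypot(P[...,0]-482,P[...,1]+22)<150)
q=P[m][:,:2].astype(np.float32); c=cv2.minEnclosingCircle(q);print("ring",m.sum(),c)
m=ok&(P[...,2]>58)&(P[...,2]<66)&(np.hypot(P[...,0]-482,P[...,1]+22)<100)
q=P[m][:,:2].astype(np.float32);print("dial",m.sum(),cv2.minEnclosingCircle(q))
v=np.array(cap[0])-c[0]; print(np.hypot(*v),np.degrees(np.arctan2(v[1],v[0])))
```

```text
cap 413 [353.50547439 -71.46232121] [336.27145474 -89.09163374  86.9569355 ] [370.86629046 -53.88565691  95.99300697]
((353.52410888671875, -71.40585327148438), 17.76373863220215)
ring 6245 ((484.8934020996094, -22.029260635375977), 125.11328125)
dial 7007 ((480.4569091796875, -23.00054359436035), 98.1559066772461)
140.3422213719258 -159.4007178370877
```

>>> drive_tool:
  plan:
    - [[0.55, -0.83, 0], 0, 1]
    - [[0.55, -0.83, 0], 0, 1]
    - [[0.55, -0.83, 0], 0, 1]
    - [[0.55, -0.83, 0], 0, 1]
    - [[0.55, -0.83, 0], 0, 1]
    - [[0.55, -0.83, 0], 0, 1]
    - [[0.55, -0.83, 0], 0, 1]
    - [[0.55, -0.83, 0], 0, 1]
    - [[0.55, -0.83, 0], 0, 1]
    - [[0.55, -0.83, 0], 0, 1]
    - [[0.55, -0.83, 0], 0, 1]
    - [[0.55, -0.83, 0], 0, 1]
    - [[0.55, -0.83, 0], 0, 1]
    - [[0.55, -0.83, 0], 0, 1]
    - [[0.55, -0.83, 0], 0, 1]
    - [[0.55, -0.83, 0], 0, 1]
    - [[0.55, -0.83, 0], 0, 1]
    - [[0.55, -0.83, 0], 0, 1]
    - [[0.55, -0.83, 0], 0, 1]
    - [[0.55, -0.83, 0], 0, 1]

```text
time: 2.37
tcp_pos: [295.7, -248.7, 227.0]
orientation: [[0.965, 0.261, 0.0], [0.261, -0.965, -0.001], [0.0, 0.001, -1.0]]
force: [0.2, -0.6, 0.4]
grip_width: 0.008
```

>>> drive_tool:
  plan:
    - [[0.525, -0.76, 0], 0, 1]
    - [[0.525, -0.76, 0], 0, 1]
    - [[0.525, -0.76, 0], 0, 1]
    - [[0.525, -0.76, 0], 0, 1]
    - [[0.525, -0.76, 0], 0, 1]
    - [[0.525, -0.76, 0], 0, 1]
    - [[0.525, -0.76, 0], 0, 1]
    - [[0.525, -0.76, 0], 0, 1]
    - [[0.525, -0.76, 0], 0, 1]
    - [[0.525, -0.76, 0], 0, 1]
    - [[0, 0, 0], 0, 1]
    - [[0, 0, 0], 0, 1]

```text
time: 3.37
tcp_pos: [357.3, -75.0, 226.9]
orientation: [[0.965, 0.263, 0.0], [0.263, -0.965, -0.001], [0.0, 0.001, -1.0]]
force: [0.4, -0.8, 1.5]
grip_width: 0.004
```

```bash
python3 -c "
from h import *
s=observe();print(s['time'],s['qpos'],s['tcp_pos'],s['orientation'])"
```

```text
3.3667 [ 63.68070259  -2.80321967 -53.65606271 125.42395774  -2.67076679
  56.23832659 -63.19497782] [357.29684812 -74.996286   226.93495126] [[ 9.64724124e-01  2.63262647e-01  3.77305320e-04]
 [ 2.63262862e-01 -9.64723862e-01 -7.31512876e-04]
 [ 1.71415430e-04  8.05038598e-04 -9.99999661e-01]]
```

>>> drive_tool:
  plan:
    - [[-0.02, -0.03, 0.8], 0, 1]
    - [[-0.02, -0.03, 0.8], 0, 1]
    - [[-0.02, -0.03, 0.8], 0, 1]
    - [[-0.02, -0.03, 0.8], 0, 1]
    - [[-0.02, -0.03, 0.8], 0, 1]
    - [[-0.02, -0.03, 0.8], 0, 1]
    - [[-0.02, -0.03, 0.8], 0, 1]
    - [[0, 0, 0.4], 0, 1]
    - [[0, 0, 0], 0, 1]
    - [[0, 0, 0], 0, 1]

```text
time: 4.2
tcp_pos: [352.8, -72.6, 106.5]
orientation: [[0.966, 0.26, -0.001], [0.26, -0.966, 0.001], [-0.001, -0.001, -1.0]]
force: [0.5, -0.2, -0.1]
grip_width: 0.006
```

```bash
python3 -c "
from h import *
s=observe();print(s['time'],s['qpos'],s['tcp_pos'],s['force'])
a,_=cams.capture('side');b,_=cams.capture('top')
r=lambda i:cv2.resize(i,(400,400))
cv2.imwrite('pics/c1.png',np.hstack([r(a[230:350,340:460]),r(b[325:445,250:370])]))"
```

```text
4.2 [ 54.96731402  14.33405715 -51.54462635 132.98576884  17.7273569
  39.41845171 -84.50224871] [352.78420684 -72.61795804 106.496226  ] [ 0.5350886  -0.17416084 -0.09445243]
```

View pics/c1.png

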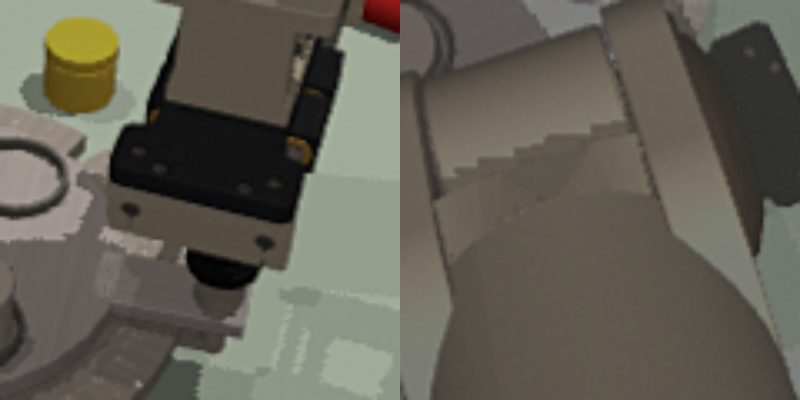

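>>> drive_tool:
  plan:
    - [[0, 0, 0.6], 0, 1]
    - [[0, 0, 0.2], 0, 1]
    - [[0, 0, 0.2], 0, 1]
    - [[0, 0, 0.15], 0, 1]
    - [[0, 0, 0.1], 0, 1]
    - [[0, 0, 0], 0, 1]
    - [[0, 0, 0], 0, 1]

```text
time: 4.88
tcp_pos: [353.4, -72.3, 81.9]
orientation: [[0.965, 0.261, 0.0], [0.261, -0.965, -0.0], [0.0, 0.0, -1.0]]
force: [-0.5, -0.7, 4.8]
grip_width: 0.005
```

```bash
python3 -c "
from h import *
s=observe();R=np.array(s['orientation']);c=np.array([484.9,-22]);v=np.array(s['tcp_pos'])[:2]-c
p=[c+np.array([[np.cos(a),-np.sin(a)],[np.sin(a),np.cos(a)]])@v for a in np.radians(np.linspace(0,54,19))]
for a,b in zip(p,p[1:]): print((R.T@[*(b-a),0]/20).round(2)[:2],b.round(1))
print(s['qpos'])"
```

```text
[0.05 0.37] [356.2 -79.1]
[0.07 0.36] [359.4 -85.7]
[0.08 0.36] [362.9 -92.2]
[0.1  0.35] [366.8 -98.5]
[0.12 0.35] [ 370.9 -104.6]
[0.14 0.34] [ 375.4 -110.4]
[0.16 0.33] [ 380.2 -116. ]
[0.17 0.32] [ 385.2 -121.4]
[0.19 0.31] [ 390.6 -126.5]
[0.21 0.3 ] [ 396.2 -131.3]
[0.22 0.29] [ 402.  -135.8]
[0.24 0.28] [ 408.1 -139.9]
[0.25 0.27] [ 414.4 -143.8]
[0.27 0.25] [ 420.8 -147.3]
[0.28 0.24] [ 427.5 -150.5]
[0.29 0.23] [ 434.3 -153.3]
[0.3  0.21] [ 441.2 -155.8]
[0.31 0.19] [ 448.3 -157.9]
[ 51.44590043  17.79018868 -48.58896287 133.97505167  22.83811904
  36.23196265 -89.38922677]
```

First press a little deeper, then the first stretch of the arc.

>>> drive_tool:
  plan:
    - [[0, 0, 0.1], 0, 1]
    - [[0.05, 0.37, 0], 0, 1]
    - [[0.07, 0.36, 0], 0, 1]
    - [[0.08, 0.36, 0], 0, 1]
    - [[0.1, 0.35, 0], 0, 1]
    - [[0.12, 0.35, 0], 0, 1]
    - [[0.14, 0.34, 0], 0, 1]
    - [[0, 0, 0], 0, 1]

```text
time: 5.55
tcp_pos: [376.9, -111.5, 80.3]
orientation: [[0.966, 0.26, 0.002], [0.26, -0.966, -0.001], [0.002, 0.001, -1.0]]
force: [-0.4, -0.1, 5.6]
grip_width: 0.003
```

```bash
python3 -c "
from h import *
s=observe();print(s['time'],s['tcp_pos'],s['force'])
a,_=cams.capture('side')
cv2.imwrite('pics/c2.png',cv2.resize(a[200:380,230:470],(800,600)))"
```

```text
5.55 [ 376.86946242 -111.46403068   80.31875985] [-0.44580339 -0.11391753  5.56309534]
```

View pics/c2.png

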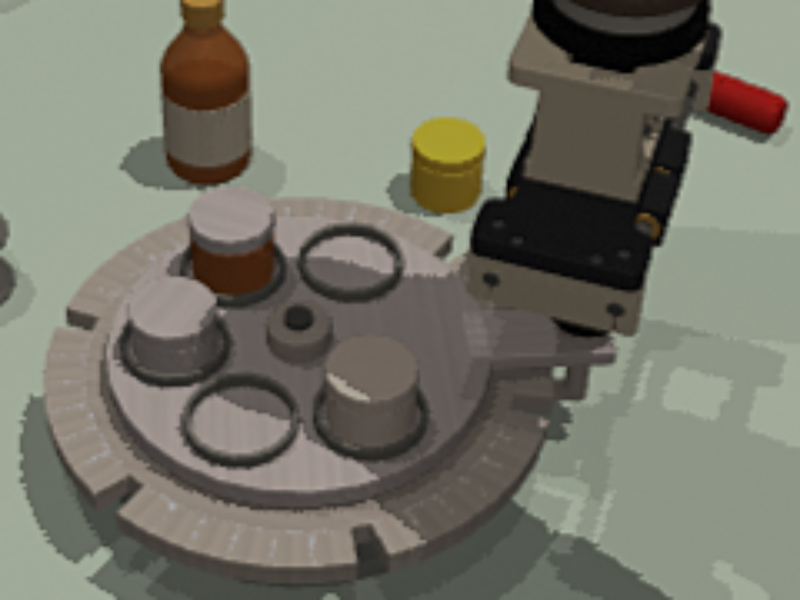

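The dial turns with the finger: the arm is now at about (550,345) in the crop, the pin shows clear of the ring, and the pots are in their nests. I'll continue the arc.

>>> drive_tool:
  plan:
    - [[0.15, 0.33, 0], 0, 1]
    - [[0.17, 0.32, 0], 0, 1]
    - [[0.19, 0.31, 0], 0, 1]
    - [[0.21, 0.3, 0], 0, 1]
    - [[0.22, 0.29, 0], 0, 1]
    - [[0.24, 0.28, 0], 0, 1]
    - [[0.25, 0.27, 0], 0, 1]
    - [[0.27, 0.25, 0], 0, 1]
    - [[0.28, 0.24, 0], 0, 1]
    - [[0.29, 0.23, 0], 0, 1]
    - [[0.3, 0.21, 0], 0, 1]
    - [[0.15, 0.1, 0], 0, 1]
    - [[0, 0, 0], 0, 1]
    - [[0, 0, 0], 0, 1]

```text
time: 6.77
tcp_pos: [445.5, -156.6, 80.4]
orientation: [[0.965, 0.261, 0.002], [0.261, -0.965, -0.0], [0.002, 0.001, -1.0]]
force: [1.6, -0.4, 4.7]
grip_width: 0.003
```

```bash
python3 -c "
from h import *
s=observe();print(s['time'],s['tcp_pos'],s['force'])
v=np.array(s['tcp_pos'])[:2]-[484.9,-22];print(np.hypot(*v),np.degrees(np.arctan2(v[1],v[0]))+159.07)
a,_=cams.capture('side');b,_=cams.capture('top')
print(spot_in('cap_top','side'),spot_in('cap_top','top'))
r=lambda i:cv2.resize(i,(400,400))
cv2.imwrite('pics/c3.png',np.hstack([r(a[220:370,250:400]),r(b[230:390,190:350])]))"
```

```text
6.7667 [ 445.4738068  -156.589001     80.40509285] [ 1.58757675 -0.39838782  4.69647954]
140.2448712076607 52.742702552964445
[{'point': [265.8, 381.6], 'conf': 0.58}] []
```

View pics/c3.png

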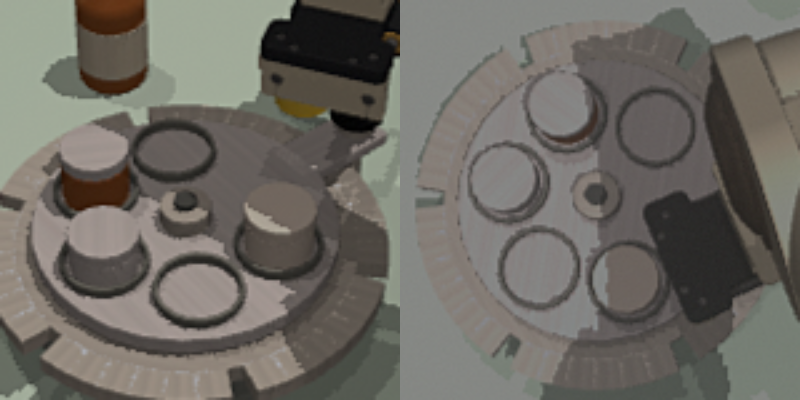

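```bash
cat >> h.py <<'E'
def jars(d):
    k=cams.get_calibration("top"); R,C=np.mgrid[0:480,0:640]; T=np.linalg.inv(np.array(k["camera_from_world"]))
    P=(np.stack([(C-k["cx"])/k["fx"]*d,-(R-k["cy"])/k["fy"]*d,-d,np.ones_like(d)],-1)@T.T)[...,:3]
    m=((d>0)&(P[...,2]>84)&(P[...,2]<115)&(np.hypot(P[...,0]-484.9,P[...,1]+22)<88)).astype(np.uint8)
    n,l,st,_=cv2.connectedComponentsWithStats(m); o=[]
    for i in range(1,n):
        if st[i,4]>150:
            q=P[l==i]; c=np.array(cv2.minEnclosingCircle(q[q[:,2]>np.median(q[:,2])-4][:,:2].astype(np.float32))[0]); v=c-[484.9,-22]
            o.append([st[i,4],np.median(q[:,2]).round(),*c.round(1),np.hypot(*v).round(1),np.degrees(np.arctan2(v[1],v[0])).round(1)])
    return o
E
python3 -c "
from h import *
for j in jars(np.load('topd.npy')): print(*j)
print()
p,d=cams.capture('top')
for j in jars(d): print(*j)
"
```

```text
564 102.0 530.8 -60.2 59.7 -39.8
536 90.0 540.5 -1.1 59.4 20.6
579 96.0 437.9 16.0 60.5 141.0

576 102.0 542.3 -9.0 58.9 12.8
548 90.0 502.2 35.0 59.6 73.1
576 96.0 425.9 -35.1 60.5 -167.5
```

>>> drive_tool:
  plan:
    - [[0.21, 0.125, 0], 0, 1]
    - [[0.215, 0.12, 0], 0, 1]
    - [[0.22, 0.11, 0], 0, 1]
    - [[0, 0, 0], 0, 1]
    - [[0, 0, -0.08], 0, 1]
    - [[0, 0, -0.08], 0, 1]
    - [[0.085, 0.04, 0], 0, 1]
    - [[0.085, 0.04, 0], 0, 1]
    - [[0, 0, 0], 0, 1]
    - [[0, 0, 0], 0, 1]

```text
time: 7.85
tcp_pos: [462.4, -160.5, 83.0]
orientation: [[0.965, 0.261, 0.001], [0.261, -0.965, 0.0], [0.001, -0.0, -1.0]]
force: [1.4, 1.8, 4.1]
grip_width: 0.004
```

```bash
python3 -c "
from h import *
s=observe();print(s['time'],s['tcp_pos'],s['force'])
v=np.array(s['tcp_pos'])[:2]-[484.9,-22];print(np.hypot(*v),np.degrees(np.arctan2(v[1],v[0]))+159.07)
p,d=cams.capture('top')
for j in jars(d): print(*j)
"
```

```text
7.85 [ 462.3910299  -160.48167647   83.00191625] [1.39568046 1.8188596  4.10577687]
140.29906790220366 59.83781704899543
568 102.0 540.8 -2.1 59.3 19.6
548 90.0 494.9 36.8 59.6 80.4
578 96.0 428.0 -42.1 60.4 -160.6
```

>>> drive_tool:
  plan:
    - [[0, 0, -0.05], 0, 1]
    - [[0, 0, -0.05], 0, 1]
    - [[0, 0, -0.05], 0, 1]
    - [[0, 0, 0], 0, 1]
    - [[0, 0, 0], 0, 1]

```text
time: 8.32
tcp_pos: [462.0, -160.8, 85.9]
orientation: [[0.965, 0.261, -0.0], [0.261, -0.965, 0.0], [-0.0, -0.0, -1.0]]
force: [0.9, 1.8, 2.4]
grip_width: 0.003
```

>>> drive_tool:
  plan:
    - [[0, 0, -0.05], 0, 1]
    - [[0, 0, -0.05], 0, 1]
    - [[0, 0, 0], 0, 1]
    - [[0, 0, 0], 0, 1]

```text
time: 8.65
tcp_pos: [462.2, -161.0, 88.1]
orientation: [[0.965, 0.261, 0.0], [0.261, -0.965, -0.0], [0.0, 0.0, -1.0]]
force: [2.4, 0.4, 2.8]
grip_width: 0.005
```

```bash
python3 -c "
from h import *
s=observe();print(s['time'],s['tcp_pos'],s['force'],s['torque'])
a,b=cams.capture('side');print(spot_in('cap_top','side'))
cv2.imwrite('pics/c4.png',cv2.resize(a[225:315,310:430],(800,600),interpolation=cv2.INTER_CUBIC))"
```

```text
8.65 [ 462.22953298 -161.00095278   88.09022637] [2.4431592  0.3513003  2.84804665] [ 0.12054502 -0.29502681  0.02429123]
[{'point': [255.6, 377.0], 'conf': 0.69}]
```

View pics/c4.png

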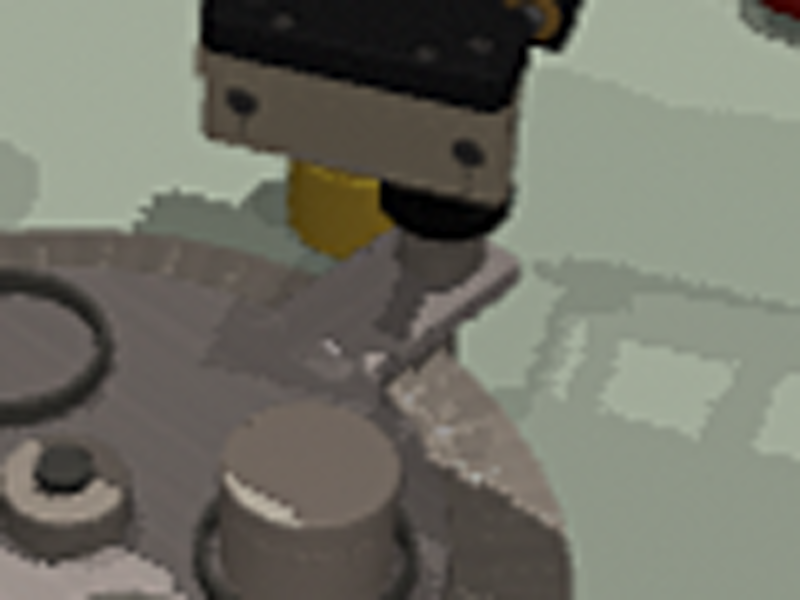

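The cap has risen clear of the arm (crop (445,215), its stem showing below) and is following the fingertips up. So the pin has entered the notch, and I'll lift away.

>>> drive_tool:
  plan:
    - [[0, 0, -0.1], 0, 1]
    - [[0, 0, -0.15], 0, 1]
    - [[0, 0, -0.3], 0, 1]
    - [[0, 0, -0.6], 0, 1]
    - [[0, 0, -0.8], 0, 1]
    - [[0, 0, -0.8], 0, 1]
    - [[0, 0, -0.8], 0, 1]
    - [[0, 0, -0.8], 0, 1]
    - [[0, 0.8, -0.8], 0, 1]
    - [[0, 0.8, -0.5], 0, 1]
    - [[0, 0.8, 0], 0, 1]
    - [[0, 0.8, 0], 0, 1]
    - [[0, 0.8, 0], 0, 1]
    - [[0, 0.8, 0], 0, 1]
    - [[0, 0.8, 0], 0, 1]
    - [[0, 0.8, 0], 0, 1]
    - [[0, 0.8, 0], 0, 1]
    - [[0, 0.8, 0], 0, 1]
    - [[0, 0, 0], 0, 1]
    - [[0, 0, 0], 0, 1]

```text
time: 10.42
tcp_pos: [503.0, -315.8, 199.4]
orientation: [[0.966, 0.259, -0.002], [0.259, -0.966, 0.002], [-0.001, -0.003, -1.0]]
force: [-0.7, 1.0, 0.0]
grip_width: 0.004
```

Run:
```python
from h import *
s=observe();print(s['time'],s['tcp_pos'],s['force'])
p,d=cams.capture('top')
for j in jars(d): print(*j)
print(spot_in('cap_top','top')[:1])
k=cams.get_calibration("top"); R,C=np.mgrid[0:480,0:640]; T=np.linalg.inv(np.array(k["camera_from_world"]))
P=(np.stack([(C-k["cx"])/k["fx"]*d,-(R-k["cy"])/k["fy"]*d,-d,np.ones_like(d)],-1)@T.T)[...,:3]
m=(d>0)&(P[...,2]>74)&(P[...,2]<96)&(np.hypot(P[...,0]-462,P[...,1]+160)<30)
q=P[m];print(len(q),np.median(q[:,2]))
if len(q):
    c=np.array(cv2.minEnclosingCircle(q[:,:2].astype(np.float32))[0]);v=c-[484.9,-22];print(c,np.hypot(*v),np.degrees(np.arctan2(v[1],v[0]))+159.4)
a,da=cams.capture('side')
for t in("cap_top","bottle_mid","spool_mid","driver_mid"):
    for n,dd in(("side",da),("top",d)):
        for x in spot_in(t,n)[:1]: r,c=x["point"];print(t,n,np.round([r,c]),world(n,dd[int(r),int(c)],r,c).round(1))
r=lambda i:cv2.resize(i,(400,400))
cv2.imwrite('pics/c5.png',np.hstack([r(a[200:370,230:400]),r(p[220:400,190:370])]))
```

```text
10.4167 [ 502.98325544 -315.78864898  199.41739942] [-0.67916494  1.00881884  0.04087816]
569 102.0 540.7 -1.8 59.3 19.9
548 90.0 494.3 36.8 59.5 80.9
577 96.0 428.3 -42.6 60.3 -160.0
[{'point': [308.5, 353.7], 'conf': 0.83}]
385 91.45617544928177
[ 459.83703613 -159.89300537] 140.15217832085392 59.09856901945321
cap_top side [252. 378.] [ 451.5 -156.7   90.2]
cap_top top [308. 354.] [ 459.5 -159.6   91.1]
bottle_mid side [228. 291.] [ 633.8 -145.7   68.9]
bottle_mid top [202. 341.] [ 639.  -167.7   94.5]
spool_mid side [276. 218.] [677.4   9.1  39. ]
spool_mid top [197. 247.] [689.2  -7.   42.7]
driver_mid side [320. 323.] [453.2   5.8  61.9]
driver_mid top [314. 482.] [ 424.4 -381.3   21.9]
```

View pics/c5.png

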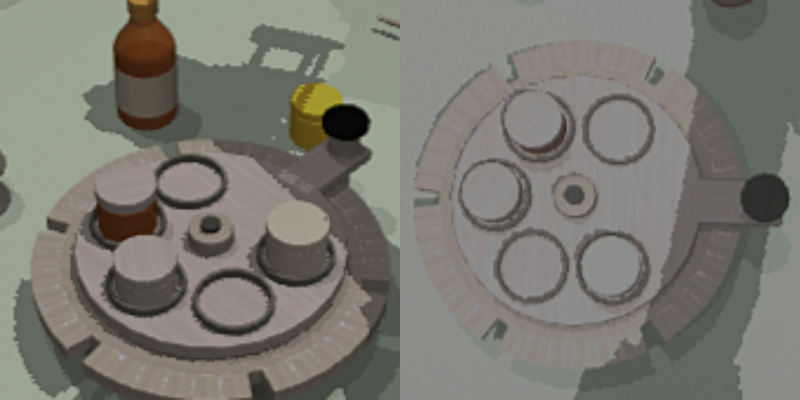

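The cap top is at 91 mm, so the plunger is fully up. The dial reads about 59 to 60°, and the pots are standing in their nests. The hand is clear, so I'll hand in.

```bash
python3 -c "
from station import env
print(env.finish_job())"
```

```text
the job is handed in; nothing more can be done
None
```

I pressed the plunger to near its stop with the closed fingertips and turned the dial anticlockwise to the next notch. I let the plunger rise slowly there, then lifted the hand clear and handed in at about 10.5 s; no verdict was reported.

**Last checks (top camera, hand away):**
- **Plunger:** the cap top was 91.5 mm above the bench (91 mm when up), so it is fully up and locked in the notch.
- **Dial:** the cap's position gave 59.1° and the three pots gave 59.0 to 60.3°. All are within the allowed 2.9° of 60°.
- **Pots:** all three stood upright in their nests, 59 to 60 mm from the axis.
- **Bottle and spool:** each read within about 7 mm of its starting place in both cameras, which is about the detector's scatter. Both were seen unmoved.
- **Screwdriver:** the top camera put it within 12 mm of its starting place. The side camera's detection was a false one on the dial, so it could not confirm this. The hand never came near it at low height.

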